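# Let down a wound ratchet jar clamp

## Task

The spring drum of the ratchet clamp is wound up and holds the white-lidded jar. Squeeze the red pinch grip and wind on a touch, so that the pawl comes off its ratchet, ease the drum all the way back to its stop without ever letting it snap back, and let go, so that the jaw is fully open and the jar still stands upright in the cradle. Leave the other things on the bench alone.

Things in the scene. Friction and masses are not known exactly. Their poses are not given: they have to be found in the camera images.
- clamp: Ratchet jar clamp fixed to the bench: grey plate 240 x 112 mm, top 12 mm high, with a ratchet wheel (104 mm over its hooked teeth, 12 to 26 mm high), a blue drum (70 mm across, top 55 mm high) on the same upright axis, and a jar cradle with sliding jaw. Origin on the drum's axis at bench level, +x towards the cradle, z up; the plate spans x = -63 to +177 mm.
- pinch_grip (a point): Middle of the pinch grip on the drum's arm, 105 mm from the drum's axis, 66 mm above the bench; x points outward along the arm, z up. Two upright red plates face along x (8 mm thick, 26 mm wide, from 36 to 88 mm high), 54 mm over their outer faces at rest, with a fixed black core between them. Arm top: 34 mm high; the inner plate stands 43 mm from the drum. The grip turns with the drum.
- drum (a joint): Angle of drum and arm, rad: 0 = let down, at its stop; grows counter-clockwise seen from above as it is wound (at most 1.28). Starts held by the pawl near 0.81 or 1.10. A spring always drives it back to 0: about 1 N m (10 N at the grip) when wound, 0.65 N m at the stop. Teeth are 0.286 rad apart and catch it near 0.24, 0.53, 0.81 and 1.10. Winding closes the jaw, letting down opens it.
- jaw (a joint): Sliding jaw, m: 0 = fully open; it moves 18 mm per rad of the drum, about 14 to 20 mm when closed. Its sprung rubber pad then presses the jar into the cradle with 1 to 2 N.
- cradle (a point): Middle of the cradle floor on the base plate, 12 mm above the bench, 128 mm from the drum's axis; the jar stands here.
- jar_center (a point): Centre (half-way up) of the white jar with a white screw lid in the clamp, 48 mm across and 57 mm high, loose, its z axis up.
- blue_jar: Loose jar with a blue lid, 48 mm across, 72 mm high, a bystander; origin at the middle of its foot.
- amber_bottle: Loose amber bottle with a black cap, 49 mm across, 105 mm high, a bystander; origin at the middle of its foot.
- beaker: Loose clear beaker, 53 mm across, 71 mm high, a bystander; origin at the middle of its foot.
- pinch_inner (a joint): Travel of the inner red plate, m, 0 to 0.009. The two plates are geared together and each moves inward by this much: 54 mm over both at rest, 36 mm when squeezed home on the core; that takes up to 8 N on each plate, and springs part them again. The inner plate draws the brass pawl out of the ratchet through a spring.
- pawl (a joint): How far the brass pawl (on the arm) lags behind the inner plate, m. The teeth are hooked: with the plates squeezed while the drum's load rests on a tooth, the pawl stays in, lag about 0.009. Hold the squeeze and wind on 0.1 to 0.15 rad: the hand takes the load, the pawl springs out, lag about 0. Squeezed and lag under 0.002 = clear. The drum can then be let back; let go midway, it jumps a tooth.
- pawl_nose (a point): Nose of the pawl, 19 mm above the bench: 59 mm inward from pinch_grip (along its x) when in the teeth, 50 mm when drawn clear.
Not all that is in view belongs to the job. Leave any orange or turquoise look-alike of the part that bears jar_center alone.

How it is judged:
On the way:
1. the pawl is drawn clear of the ratchet while the drum is still wound (x of pawl_nose in the frame of pinch_grip above -0.0525 m and value of joint drum above 0.7 rad), for 0.1 s.
At the end, for the whole second after the job is handed in: The drum is back at its stop (within 0.06 rad), the pinch grip is let go so that its plates have sprung apart (within 3 mm), the jaw is open (within 4 mm), and the jar stands upright (within 0.15 rad) in the cradle, within 20 mm of its middle (value of joint drum below 0.06 rad and value of joint pinch_inner below 0.003 m and value of joint jaw below 0.004 m and horizontal distance between jar_center and cradle below 0.02 m and angle between jar_center's own z axis and vertical below 0.15 rad); the robot touches nothing.
It fails at once if the drum snaps back (faster than 3 rad/s) (velocity of joint drum below -3 rad/s).
It fails at once if the jar in the clamp is tipped (angle between jar_center's own z axis and vertical above 0.4 rad).
It fails at once if another thing on the bench is moved by more than 30 mm (distance of any of blue_jar, amber_bottle, beaker from where it was at the start of the episode above 0.03 m).
It also fails if it takes over 43 s, if anything falls off the work surface, if the arm or the gripper's body presses on something with over 40 N, if the wrist force passes 120 N, or if a joint passes its speed limit or range.

## Robot

A 6-joint arm with a two-finger parallel gripper is mounted at the origin on a cart in front of the work surface, level with it; the furniture and walls round the work are solid. World frame = base frame: x ahead of the robot, y to its left, z up, the work surface at z = 0. Lengths are in m, angles in rad, forces in N, time in s.
With the tool pointing down it reaches from about 0.25 to 0.725 m from the base axis. Payload 4 kg.
Tool frame: the origin (TCP) lies on the centre line of the jaws, within the pads' length; the fingertips stand 25 mm ahead of it and the grasp point (between the pads) lies 6 mm ahead of it; z points along the fingers, x is the direction in which the jaws open and shut, and the axes are right-handed (so a half turn about z gives the same grasp; the last joint's range is limited). The gripper opens to 85 mm and grips with 20 to 120 N. Pads are 22 mm wide; open, the fingers measure 114 mm over their backs; the gripper's body (76 mm by 85 mm) begins 54 mm behind the grasp point. The pads swing forward as they close: fully open they stand 13 mm farther back than shut.
Start: joints at [1.339, 0.241, 0.005, 1.335, 0, 1.571], TCP at [0.115, 0.487, 0.256] pointing down, gripper open.
Joint ranges: [-2.72, 2.72], [-1.05, 1.87], [-1.09, 1.28], [-1.99, 2.15], [-1.42, 1.44], [-3.14, 3.14]. Speed limits (rad/s): [2.79, 2.79, 3.14, 3.14, 3.14, 3.14].

## Interface

Orientations are given as a unit quaternion [x, y, z, w].
In Python, from workcell import bot, imaging, order gives the robot as it stands.
- The arm moves only by the tool carry_out, never from a script. Its argument "moves" is a list of rows, each a list of 5 numbers: the shift along the tool's x, y, z scaled (see below), then the turn about the tool's z scaled (see below), then the opening, from -1 (shut) to 1 (fully open). In form: [[tx, ty, tz, roll, hand], ...]. A call has 1 to 20 rows; each row is the pose to reach, as a shift and turn from the pose commanded when the call began, along the tool's axes at that moment; what a row does not reach only later rows make up. The controller multiplies each number of a shift by 0.1 m and each number of a turn by 90 degrees. A row lasts 1/10 s, in which the tool goes at most 50 mm and 8.59 degrees, less where a joint would pass 70% of its speed; a pose out of reach is approached as far as the arm can. A call with a number of a shift or a turn outside -1 to 1 is refused whole. A call with a gripper value outside its range is refused whole. The fingers move at their own pace and stop on an object; the grip force is fixed at half the most. Time passes only in rows, so rows that repeat a pose let the fingers close. It gives the time, the measured TCP pose, the force and the opening at its end, in the units of the state.
- bot.get_obs(): the state, without advancing time (a new reading comes with each control period).
- imaging.camera(name): name is "side" or "top" or "wrist"; returns the picture (420x560x3 uint8, red, green, blue); there is no depth.
- imaging.camera_model(name): a dict with "fovy" (degrees; the focal length in pixels is half the picture's height over the tangent of half this angle, whatever the lens; pixels are square), "cx", "cy" (the principal point, pixels), "eye" and "rotation" of the camera in the world. Camera axes: x right, y up, looking along -z (the intrinsics and any distortion apply to the point x, -y, -z); pixel columns grow to the right and rows downward; lengths in m; the calibration is good to about 2 mm. The wrist camera is an equidistant fisheye: a pixel r from the principal point sees the ray r / f radians off the axis. A picture is of the moment at which its call begins: read the wrist's pose just before it. camera_model takes no time and is no camera call; for the wrist camera it gives the pose at the moment of the call.
- order.job_done(): hands the job in, once; it reports no verdict.
The state is a dict: "clock": time; "joint_pos": joint angles; "joint_vel": joint speeds; "tau": joint torques, N m; "eef_pos": TCP position; "tool_rot": TCP orientation; "ft_force": force on the tool from outside, world axes, zero at the start; "ft_torque": the same for the moment, N m; "grip_width": finger opening in m.
Only numpy, scipy, OpenCV 4.12 (cv2) and the standard library are available. Lean on these libraries where they do the work, as an engineer would, in place of code of your own. Each camera call takes 0.05 s, during which the arm holds its last target.

## Working session

There is one attempt and no reset: what is moved stays moved. The work goes in short steps, Python scripts to look and compute and a tool call to move; the robot and the scene stay as the last step left them, time stands still between calls to the robot, and variables do not carry over. Pictures are saved under pics/ and viewed, and the job is handed in when it is done.

Besides the shell and the picture viewer there is one more tool, called as name(argument=value, ...) on one line, values as JSON. carry_out: Moves the arm, as the interface text tells. Its arguments: {"type":"object","properties":{"moves":{"type":"array","items":{"type":"array","items":{"type":"number","minimum":-1,"maximum":1}}}},"required":["moves"]}

```bash
mkdir -p pics; ls
python3 - <<'E'
from workcell import bot, imaging, order
import cv2
print(bot.get_obs())
for n in ["top","side","wrist"]:
    m=imaging.camera_model(n); print(n,m)
    cv2.imwrite(f"pics/{n}0.png",imaging.camera(n)[:,:,::-1])
E
```

```text
pics
{'clock': 0.0, 'joint_pos': array([ 1.33901789e+00,  2.41393265e-01,  3.71029376e-03,  1.33519102e+00,
       -1.56372153e-05,  1.57078367e+00]), 'joint_vel': array([ 0.00047628,  0.00101519,  0.00034666, -0.00015896,  0.00134387,
        0.00073796]), 'tau': array([ 2.62934464e-04, -3.72320473e+01,  2.52406740e+01,  1.69674691e-02,
        1.01142211e-04, -2.71629077e-06]), 'eef_pos': array([0.11472459, 0.48606083, 0.25541743]), 'tool_rot': array([ 7.84122154e-01,  6.20605647e-01, -8.09728101e-04,  6.50826238e-04]), 'ft_force': array([ 0.0482596 ,  0.40308681, -0.38101744]), 'ft_torque': array([-0.01802964, -0.05078401, -0.00315817]), 'grip_width': 0.08543158219929414}
top {'fovy': 46.58767947122075, 'cx': 280.21401437732914, 'cy': 197.42889266558933, 'eye': array([ 0.21781987, -0.1622297 ,  1.54820876]), 'rotation': array([ 0.07742219, -0.07295872, -0.68734851,  0.71849486])}
side {'fovy': 53.10994686419441, 'cx': 283.23473276437693, 'cy': 204.71922451510812, 'eye': array([-0.05449967, -0.98016885,  0.80142165]), 'rotation': array([ 0.43309822, -0.14036713, -0.2621979 ,  0.85086736])}
wrist {'fovy': 65.70646984690485, 'cx': 276.55963853485457, 'cy': 209.84629561741147, 'eye': array([0.04572886, 0.50355616, 0.37361092]), 'rotation': array([-0.11085058, -0.08719323,  0.61416099,  0.77647651])}
```

View pics/top0.png

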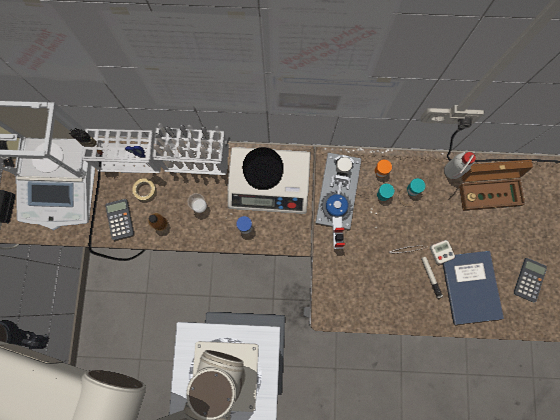

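View pics/side0.png

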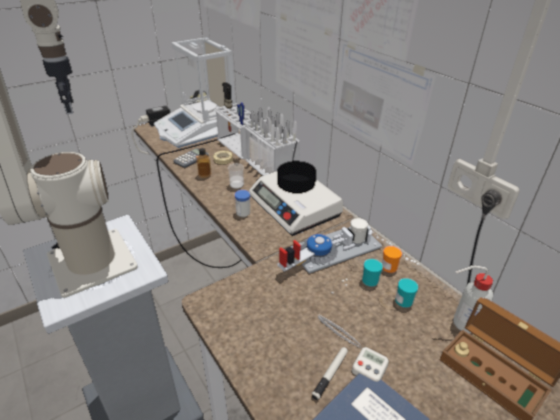

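View pics/wrist0.png

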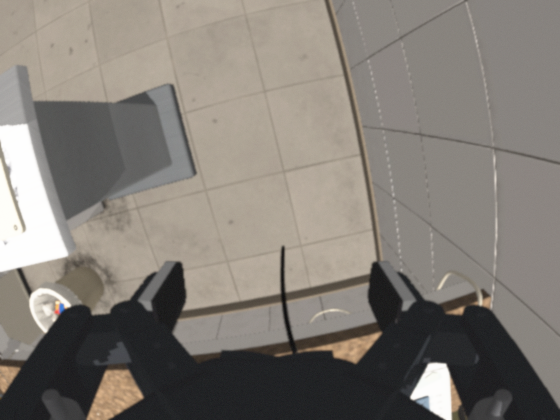

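The top view shows the clamp with its white-lidded jar at (344,163), blue drum at (338,205) and red grip at (339,238). Look-alikes are the orange jar (384,168) and turquoise jars (387,192) and (417,186). The other red thing is the wash-bottle cap (468,158).

```bash
cat > h.py <<'E'
import numpy as np, cv2
from scipy.spatial.transform import Rotation as R
from workcell import bot, imaging, order
def ray(m,u,v,name):
    H=420; f=H/2/np.tan(np.radians(m["fovy"])/2)
    a=np.array([(u-m["cx"])/f,(v-m["cy"])/f])
    if name=="wrist":
        r=np.linalg.norm(a); s=np.sin(r)/r if r>1e-9 else 1
        d=np.array([a[0]*s,-a[1]*s,-np.cos(r)])
    else: d=np.array([a[0],-a[1],-1.])
    return R.from_quat(m["rotation"]).apply(d)
def plane(m,u,v,z,name):
    d=ray(m,u,v,name); e=np.array(m["eye"]); return e+d*(z-e[2])/d[2]
def proj(m,p,name):
    H=420; f=H/2/np.tan(np.radians(m["fovy"])/2)
    q=R.from_quat(m["rotation"]).inv().apply(np.array(p)-m["eye"])
    x,y,z=q[0],-q[1],-q[2]
    if name=="wrist":
        r=np.hypot(x,y); t=np.arctan2(r,z); k=f*t/r
        return np.array([m["cx"]+k*x,m["cy"]+k*y])
    return np.array([m["cx"]+f*x/z,m["cy"]+f*y/z])
E
python3 - <<'E'
from h import *
t=cv2.imread("pics/top0.png"); s=cv2.imread("pics/side0.png")
a=cv2.resize(t[145:255,300:430],None,fx=4,fy=4,interpolation=cv2.INTER_CUBIC)
b=cv2.resize(s[200:290,260:420],None,fx=4,fy=4,interpolation=cv2.INTER_CUBIC)
cv2.imwrite("pics/tc.png",a);cv2.imwrite("pics/sc.png",b)
for n,im in(("top",t),("side",s)):
    m=imaging.camera_model(n); hsv=cv2.cvtColor(im,cv2.COLOR_BGR2HSV)
    for nm,lo,hi,z in(("red",(0,150,70),(8,255,255),.088),("red2",(172,150,70),(180,255,255),.088),("blue",(100,130,60),(118,255,255),.055),("white",(0,0,190),(180,40,255),.069)):
        mk=cv2.inRange(hsv,lo,hi)
        k,l,st,c=cv2.connectedComponentsWithStats(mk)
        for i in range(1,k):
            if st[i,4]>8 and 270<c[i][0]<480 and 140<c[i][1]<270: print(n,nm,c[i].round(1),st[i],plane(m,*c[i],z,n).round(4))
E
```

```text
top red [466.9 156.2] [463 152  10  10  54] [ 0.6905 -0.7214  0.088 ]
top red [472.8 159.1] [470 155   6   8  19] [ 0.6821 -0.7395  0.088 ]
top red [291.4 204.9] [288 203   8   5  37] [ 0.5115 -0.181   0.088 ]
top red [339.5 228.5] [336 228   8   2  16] [ 0.4454 -0.329   0.088 ]
top red [340. 244.] [336 243   9   3  25] [ 0.3986 -0.3314  0.088 ]
top blue [336.5 205.3] [326 195  22  21 295] [ 0.5233 -0.3219  0.055 ]
top blue [279.7 198.3] [278 197   5   3  11] [ 0.5378 -0.1441  0.055 ]
top blue [294.5 198.8] [292 198   5   3  11] [ 0.5381 -0.1902  0.055 ]
top blue [280.6 206.9] [279 206   4   3  11] [ 0.5104 -0.1481  0.055 ]
top white [272.2 174.9] [ 228  148   82   56 2157] [ 0.6086 -0.1173  0.069 ]
top white [344.8 163.4] [338 155  16  16 171] [ 0.6563 -0.3441  0.069 ]
top white [337.2 157.3] [335 156   5   4   9] [ 0.675  -0.3198  0.069 ]
top white [341.8 177. ] [336 175  13   5  31] [ 0.6113 -0.3354  0.069 ]
top white [339.2 187.6] [338 182   4  12  18] [ 0.5769 -0.3278  0.069 ]
top white [336.8 203.9] [334 201   6   7  32] [ 0.5249 -0.3216  0.069 ]
top white [337.  222.1] [333 21
[... 716 characters left out ...]
 160  17   9  49] [ 1.196  -0.3041  0.069 ]
side white [460.2 184.6] [459 182   4   6  13] [ 1.0651 -0.3749  0.069 ]
side white [359.4 223.2] [351 218  20  11 148] [ 0.6565 -0.3422  0.069 ]
side white [347.  231.5] [343 228   9   8  30] [ 0.6028 -0.3505  0.069 ]
side white [370.1 231.6] [369 230   3   4   9] [ 0.6556 -0.3861  0.069 ]
side white [336.7 235.2] [334 234   6   3  11] [ 0.5691 -0.3468  0.069 ]
side white [319.3 239.2] [316 237   8   5  32] [ 0.5194 -0.3337  0.069 ]
side white [337.6 239.9] [333 238  10   5  21] [ 0.5583 -0.3631  0.069 ]
side white [304.9 254.1] [300 249  13  12  84] [ 0.452  -0.3588  0.069 ]
side white [412.8 260.6] [411 260   5   2   9] [ 0.6642 -0.5302  0.069 ]
```

View pics/tc.png

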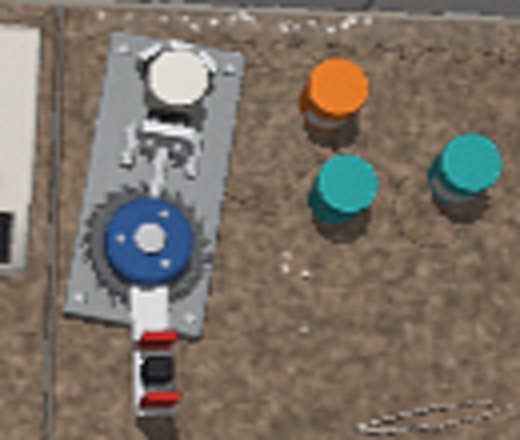

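View pics/sc.png

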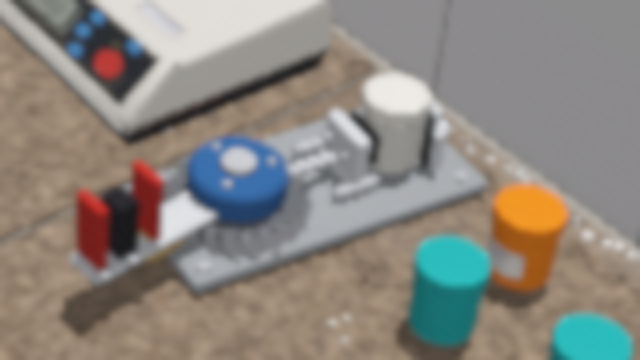

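The crop confirms it: a white jar stands in the grey clamp, with a blue drum and red plates either side of a black core. The orange and turquoise jars stand apart. I'll move towards it, high and bowed outward.

carry_out(moves=[[-0.33,0.33,0,0.088,1],[-0.66,0.66,0,0.176,1],[-1,1,0,0.264,1],[-1,1,0,0.352,1]])

```text
clock: 0.55
eef_pos: [0.1907, 0.3618, 0.256]
tool_rot: [0.926, 0.378, -0.001, 0.001]
ft_force: [-0.4, 1.3, -0.3]
grip_width: 0.0855
```

carry_out(moves=[[-0.07,0.4,0,0,1],[-0.14,0.8,0,0,1],[-0.2,1,0,0,1]])

```text
clock: 0.85
eef_pos: [0.2466, 0.2794, 0.2561]
tool_rot: [0.924, 0.382, -0.0, 0.0]
ft_force: [-0.2, 0.1, -0.1]
grip_width: 0.0854
```

carry_out(moves=[[-0.24,0.33,0,0,1],[-0.48,0.66,0,0,1],[-0.7,1,0,0,1]])

```text
clock: 1.15
eef_pos: [0.2667, 0.1598, 0.2561]
tool_rot: [0.924, 0.384, -0.0, 0.0]
ft_force: [1.7, -0.1, 0.3]
grip_width: 0.0853
```

carry_out(moves=[[-0.24,0.33,0,0,1],[-0.48,0.66,0,0,1],[-0.7,1,0,0,1]])

```text
clock: 1.45
eef_pos: [0.288, 0.0396, 0.2563]
tool_rot: [0.924, 0.383, 0.0, 0.0]
ft_force: [2.2, 0.7, -0.1]
grip_width: 0.0853
```

carry_out(moves=[[-0.24,0.33,0,0,1],[-0.48,0.66,0,0,1],[-0.7,1,0,0,1]])

```text
clock: 1.75
eef_pos: [0.3093, -0.0808, 0.2564]
tool_rot: [0.924, 0.383, 0.0, 0.0]
ft_force: [0.8, -0.2, -0.1]
grip_width: 0.0851
```

carry_out(moves=[[-0.2,0.33,0,0.09,1],[-0.4,0.66,0,0.18,1],[-0.6,1,0,0.27,1],[-0.6,1,0,0.36,1],[-0.6,1,0,0.45,1],[-0.6,1,0,0.45,1]])

```text
clock: 2.35
eef_pos: [0.3378, -0.1925, 0.2559]
tool_rot: [0.999, 0.039, -0.0, -0.0]
ft_force: [0.0, -0.2, 0.7]
grip_width: 0.0851
```

Run:
```python
from h import *
o=bot.get_obs();print(o["eef_pos"],o["tool_rot"],o["joint_pos"])
m=imaging.camera_model("wrist");print(m)
cv2.imwrite("pics/w1.png",imaging.camera("wrist")[:,:,::-1])
```

```text
[ 0.33776876 -0.19247018  0.25589146] [ 9.99230748e-01  3.92120986e-02 -4.85403740e-04 -2.96849719e-04] [-5.17932133e-01  2.06779174e-02 -2.53053401e-01  1.29820293e+00
 -9.42651168e-06  9.74419878e-01]
{'fovy': 65.70646984690485, 'cx': 276.55963853485457, 'cy': 209.84629561741147, 'eye': array([ 0.33227171, -0.12093518,  0.37404064]), 'rotation': array([-0.14003996, -0.00519966,  0.03850507,  0.98938321])}
```

View pics/w1.png

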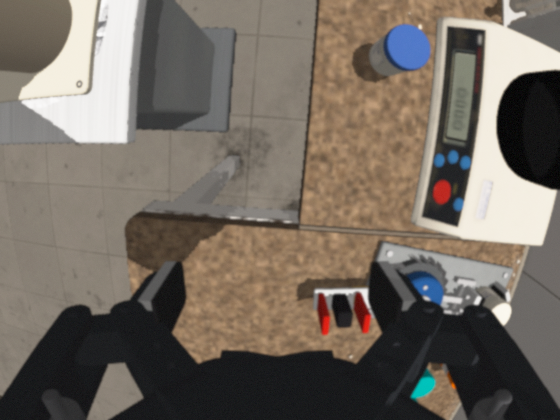

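The wrist view shows the red plates at (324,313) and (363,312), the black core at (343,311) and the blue drum at (425,290), partly behind a finger. Next I'll measure the red plates' top edges.

Run:
```python
import cv2
im=cv2.imread("pics/w1.png")
cv2.imwrite("pics/w1c.png",cv2.resize(im[270:350,290:450],None,fx=5,fy=5,interpolation=cv2.INTER_CUBIC))
```

```text
(no output)
```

View pics/w1c.png

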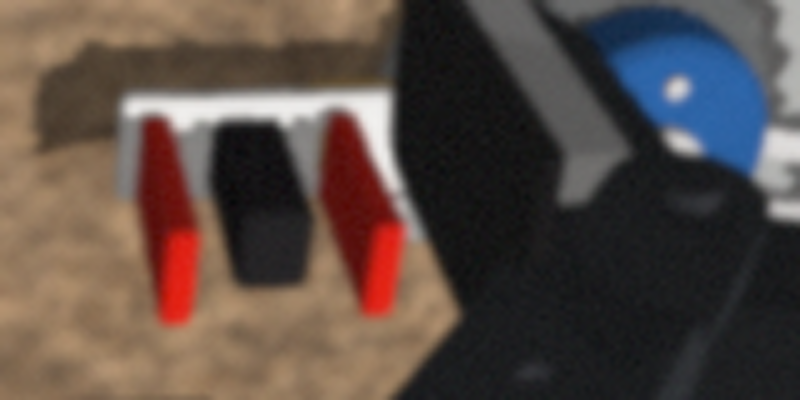

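```bash
cat >> h.py <<'E'
def tops(im,m,name,box,thr=190,z=.088):
    hsv=cv2.cvtColor(im,cv2.COLOR_BGR2HSV)
    mk=cv2.inRange(hsv,(0,150,thr),(9,255,255))
    k,l,st,c=cv2.connectedComponentsWithStats(mk); out=[]
    for i in range(1,k):
        x0,y0,x1,y1=box
        if st[i,4]>8 and x0<c[i][0]<x1 and y0<c[i][1]<y1:
            out.append(plane(m,*c[i],z,name)); print(c[i].round(1),st[i],out[-1].round(4))
    return out
E
python3 - <<'E'
from h import *
m=imaging.camera_model("wrist")
P=tops(cv2.imread("pics/w1.png"),m,"wrist",(300,300,400,350))
a,b=sorted(P,key=lambda p:p[0]); print((a+b)/2, np.degrees(np.arctan2(*(b-a)[1::-1])),np.linalg.norm(b-a))
mt=imaging.camera_model("top")
for q in P: print(proj(mt,q,"top"))
print(proj(mt,[.523,-.322,.055],"top"), [plane(mt,310,y,.06,"top") for y in(150,212)])
E
```

```text
[366.7 323.9] [363 315   8  18  90] [ 0.4482 -0.3254  0.088 ]
[325.7 325.5] [323 317   7  18  98] [ 0.4022 -0.3286  0.088 ]
[ 0.42522488 -0.327028    0.088     ] 3.9449561103309265 0.04613316829804637
[338.3251802  227.52826895]
[339.08705245 242.7435267 ]
[336.46972436 205.37456117] [array([ 0.69828872, -0.23354632,  0.06      ]), array([ 0.49740305, -0.23988756,  0.06      ])]
```

carry_out(moves=[[0.38,0.45,0,0.006,1],[0.76,0.9,0,0.006,1],[0.76,1,0,0.006,1]])

```text
clock: 2.7
eef_pos: [0.4243, -0.2874, 0.256]
tool_rot: [0.999, 0.037, 0.001, 0.001]
ft_force: [-0.7, -0.1, -0.2]
grip_width: 0.0855
```

carry_out(moves=[[0,0.41,0.2,0,1],[0,0.41,0.6,0,1],[0,0.41,0.9,0,1],[0,0.41,0.9,0,1]])

```text
clock: 3.1
eef_pos: [0.4219, -0.3245, 0.1616]
tool_rot: [0.999, 0.036, -0.004, -0.003]
ft_force: [-0.4, 1.0, 0.5]
grip_width: 0.0854
```

Run:
```python
from h import *
o=bot.get_obs();print(o["eef_pos"],o["tool_rot"])
for n in("wrist","side","top"):
    m=imaging.camera_model(n)
    im=imaging.camera(n)[:,:,::-1].copy();cv2.imwrite(f"pics/{n}2.png",im)
    if n=="wrist": tops(im,m,n,(0,100,560,420),170)
s=cv2.imread("pics/side2.png")
cv2.imwrite("pics/side2c.png",cv2.resize(s[150:300,220:400],None,fx=4,fy=4,interpolation=cv2.INTER_CUBIC))
```

```text
[ 0.42185661 -0.3244654   0.16160411] [ 0.99933065  0.03621304 -0.00399095 -0.00330709]
[248.4 223.2] [247 222   4   4  12] [ 0.4032 -0.3177  0.088 ]
[317.4 225.3] [313 222  10   8  62] [ 0.4463 -0.3159  0.088 ]
```

View pics/wrist2.png

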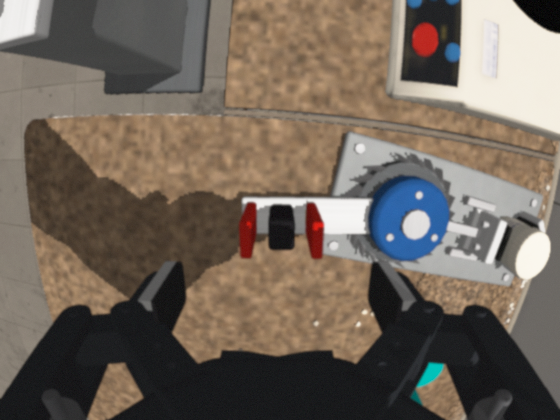

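View pics/side2c.png

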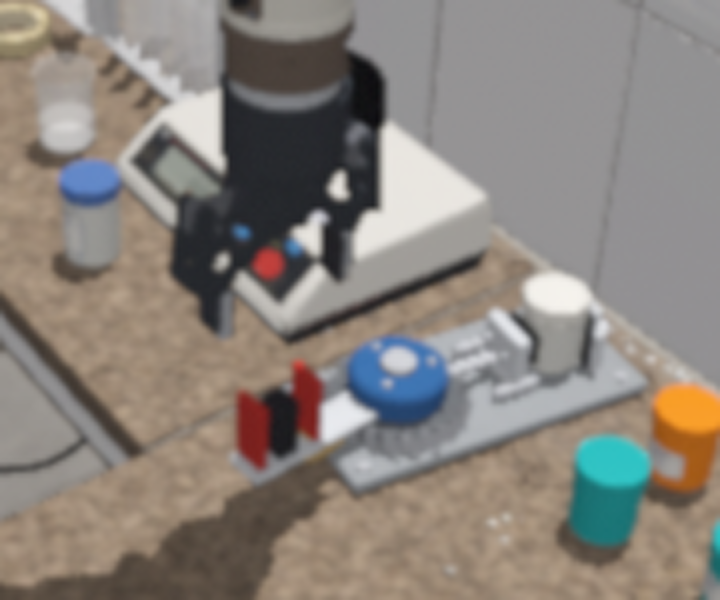

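carry_out(moves=[[0,0,0,0,1],[0,0,0,0,1]])

```text
clock: 3.45
eef_pos: [0.4257, -0.3273, 0.1684]
tool_rot: [0.999, 0.035, 0.002, 0.001]
ft_force: [-0.5, -0.0, 0.5]
grip_width: 0.0857
```

Run:
```python
from h import *
o=bot.get_obs();print(o["eef_pos"],o["tool_rot"])
m=imaging.camera_model("wrist")
im=imaging.camera("wrist")[:,:,::-1].copy();cv2.imwrite("pics/w3.png",im)
cv2.imwrite("pics/w3c.png",cv2.resize(im[180:280,210:370],None,fx=5,fy=5,interpolation=cv2.INTER_CUBIC))
print(m)
for d in(-.023,.023):
  for w in(-.013,.013):
    a=np.radians(3.9); p=np.array([.4252,-.327,.088])+d*np.array([np.cos(a),np.sin(a),0])+w*np.array([-np.sin(a),np.cos(a),0])
    print(proj(m,p,"wrist").round(1))
```

```text
[ 0.42570874 -0.32725405  0.16839817] [0.99937286 0.0353549  0.00152133 0.00126715]
{'fovy': 65.70646984690485, 'cx': 276.55963853485457, 'cy': 209.84629561741147, 'eye': array([ 0.42026441, -0.25531734,  0.28632312]), 'rotation': array([-0.14162246, -0.00663334,  0.03440471,  0.98930046])}
[240.7 248.6]
[239.4 211.1]
[310.  248.7]
[311.4 211.2]
```

View pics/w3c.png

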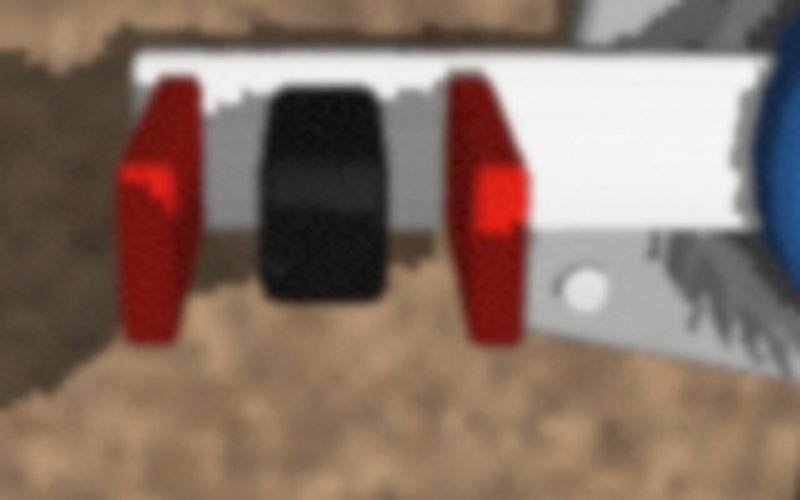

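The predicted plate tops match the picture to about 1 px, at (240,212–249) and (310,213–249), so the TCP is centred over the grip. I'll go down now.

carry_out(moves=[[0,0,0.3,0,1],[0,0,0.6,0,1],[0,0,0.85,0,1],[0,0,0.95,0,1],[0,0,0.95,0,1],[0,0,0.95,0,1],[0,0,0.95,0,1]])

```text
clock: 4.2
eef_pos: [0.4258, -0.3276, 0.073]
tool_rot: [0.999, 0.035, 0.001, 0.001]
ft_force: [0.9, 0.6, 1.1]
grip_width: 0.0852
```

carry_out(moves=[[0,0,0,0,0.3],[0,0,0,0,0.0],[0,0,0,0,-0.15],[0,0,0,0,-0.3],[0,0,0,0,-0.4],[0,0,0,0,-0.4],[0,0,0,0,-0.4],[0,0,0,0,-0.4]])

```text
clock: 5.0
eef_pos: [0.4243, -0.3274, 0.0728]
tool_rot: [0.999, 0.035, -0.0, 0.001]
ft_force: [-3.0, 0.5, 8.4]
grip_width: 0.0343
```

Run:
```python
from h import *
o=bot.get_obs();print(o["eef_pos"],o["tool_rot"],o["ft_force"],o["ft_torque"],o["grip_width"])
im=imaging.camera("wrist")[:,:,::-1].copy();cv2.imwrite("pics/w4.png",im)
```

```text
[ 0.42427602 -0.32735641  0.07278533] [ 9.99396656e-01  3.47170841e-02 -2.65666122e-04  9.88809326e-04] [-3.0181368   0.52838384  8.38139532] [0.12502138 1.14829233 0.01462531] 0.03430782009592714
```

View pics/w4.png

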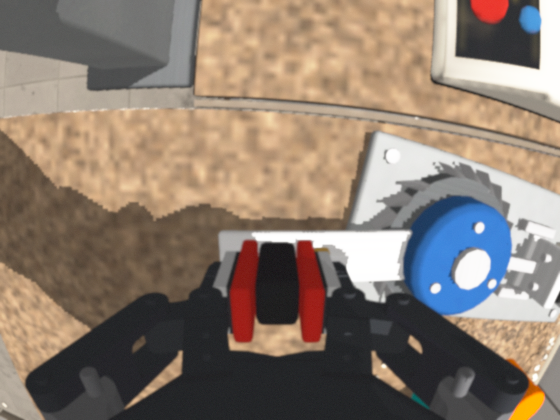

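The plates are closed on the core, with the red plates at (243,290) and (311,290) and the opening at 34 mm. Next I'll wind on about 0.14 rad.

carry_out(moves=[[0.001,0.0315,0,-0.019,-0.4],[0.003,0.063,0,-0.038,-0.4],[0.005,0.105,0,-0.0637,-0.4],[0.01,0.1465,0,-0.0891,-0.4],[0.01,0.1465,0,-0.0891,-0.4],[0.01,0.1465,0,-0.0891,-0.4],[0.01,0.1465,0,-0.0891,-0.4]])

```text
clock: 5.75
eef_pos: [0.4258, -0.3409, 0.0728]
tool_rot: [0.995, 0.104, -0.001, -0.0]
ft_force: [-3.8, 4.9, 9.9]
grip_width: 0.0349
```

Run:
```python
from h import *
o=bot.get_obs();print(o["eef_pos"],o["tool_rot"],o["ft_force"],o["ft_torque"],o["grip_width"])
im=imaging.camera("wrist")[:,:,::-1].copy();cv2.imwrite("pics/w5.png",im)
cv2.imwrite("pics/w5c.png",cv2.resize(im[180:350,200:560],None,fx=2.2,fy=2.2))
```

```text
[ 0.42578365 -0.34085049  0.07277587] [ 9.94594295e-01  1.03835511e-01 -5.94029647e-04 -1.49018261e-04] [-3.79544524  4.88312739  9.92758189] [ 0.44802763  1.21487031 -0.66582016] 0.03491866191158001
```

View pics/w5c.png

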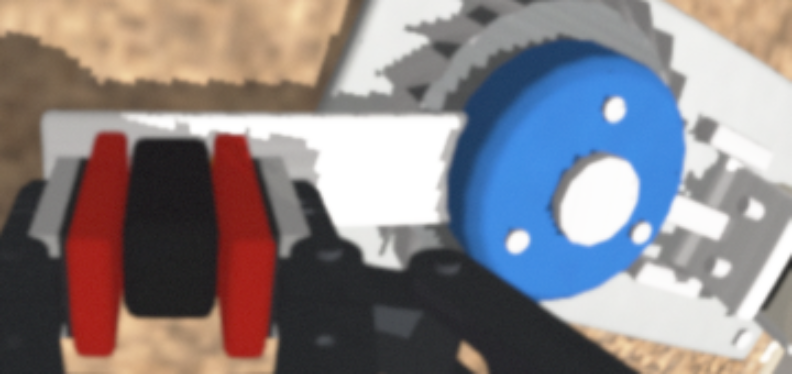

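Run:
```python
from h import *
for k in range(1,21):
    p=.05*k; print([round(1.05*(1-np.cos(p)),3),round(-1.05*np.sin(p),3),0,round(p/1.5708,3),-.4])
# scale corners from pictures
m=imaging.camera_model("wrist")
o=bot.get_obs(); 
im=cv2.imread("pics/w5.png"); cv2.imwrite("pics/w5s.png",cv2.resize(im[0:180,300:560],None,fx=3,fy=3))
ms=imaging.camera_model("side")
# side2c corner nearest (290,335) base, top edge (270,310)
print(plane(ms,220+290/4,150+335/4,0,"side"))
print(plane(imaging.camera_model("top"),229,209,.03,"top"),plane(imaging.camera_model("top"),304,214,.03,"top"))
```

```text
[np.float64(0.001), np.float64(-0.052), 0, 0.032, -0.4]
[np.float64(0.005), np.float64(-0.105), 0, 0.064, -0.4]
[np.float64(0.012), np.float64(-0.157), 0, 0.095, -0.4]
[np.float64(0.021), np.float64(-0.209), 0, 0.127, -0.4]
[np.float64(0.033), np.float64(-0.26), 0, 0.159, -0.4]
[np.float64(0.047), np.float64(-0.31), 0, 0.191, -0.4]
[np.float64(0.064), np.float64(-0.36), 0, 0.223, -0.4]
[np.float64(0.083), np.float64(-0.409), 0, 0.255, -0.4]
[np.float64(0.105), np.float64(-0.457), 0, 0.286, -0.4]
[np.float64(0.129), np.float64(-0.503), 0, 0.318, -0.4]
[np.float64(0.155), np.float64(-0.549), 0, 0.35, -0.4]
[np.float64(0.183), np.float64(-0.593), 0, 0.382, -0.4]
[np.float64(0.214), np.float64(-0.635), 0, 0.414, -0.4]
[np.float64(0.247), np.float64(-0.676), 0, 0.446, -0.4]
[np.float64(0.282), np.float64(-0.716), 0, 0.477, -0.4]
[np.float64(0.318), np.float64(-0.753), 0, 0.509, -0.4]
[np.float64(0.357), np.float64(-0.789), 0, 0.541, -0.4]
[np.float64(0.397), np.float64(-0.822), 0, 0.573, -0.4]
[np.float64(0.439), np.float64(-0.854), 0, 0.605, -0.4]
[np.float64(0.483), np.float64(-0.884), 0, 0.637, -0.4]
[ 0.52258112 -0.20871271  0.        ]
[0.50136447 0.01526343 0.03      ] [ 0.49577686 -0.22270893  0.03      ]
```

View pics/w5s.png

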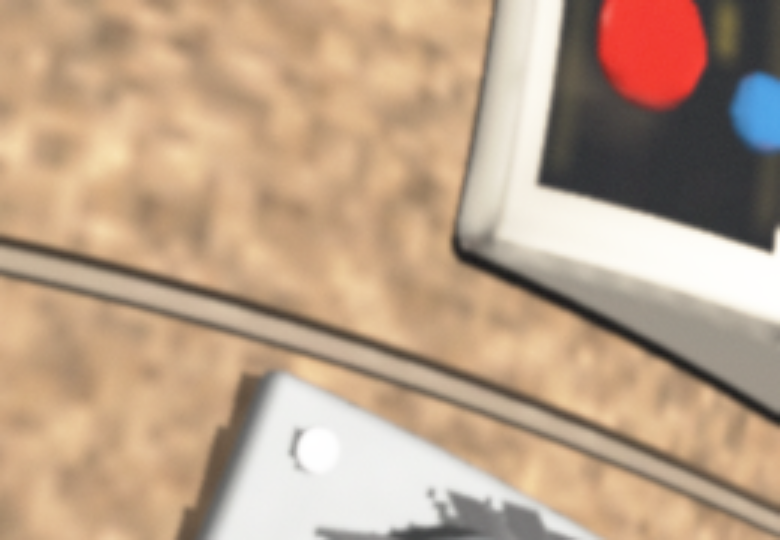

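carry_out(moves=[[0.001,-0.052,0,0.032,-0.4],[0.005,-0.105,0,0.064,-0.4],[0.012,-0.157,0,0.095,-0.4],[0.021,-0.209,0,0.127,-0.4],[0.033,-0.26,0,0.159,-0.4],[0.033,-0.26,0,0.159,-0.4],[0.033,-0.26,0,0.159,-0.4]])

```text
clock: 6.5
eef_pos: [0.4243, -0.3146, 0.0727]
tool_rot: [1.0, -0.021, 0.0, -0.0]
ft_force: [-0.7, 4.3, 9.4]
grip_width: 0.0342
```

Run:
```python
from h import *
o=bot.get_obs();print(o["eef_pos"],o["tool_rot"],o["ft_force"],o["ft_torque"],o["grip_width"])
im=imaging.camera("wrist")[:,:,::-1].copy();cv2.imwrite("pics/w6.png",im)
```

```text
[ 0.42432402 -0.31462974  0.07274925] [ 9.99788899e-01 -2.05464133e-02  2.44508179e-05 -4.12411340e-05] [-0.72345289  4.32861449  9.36164603] [ 0.49386031  1.02336061 -0.64313386] 0.03420676689516643
```

View pics/w6.png

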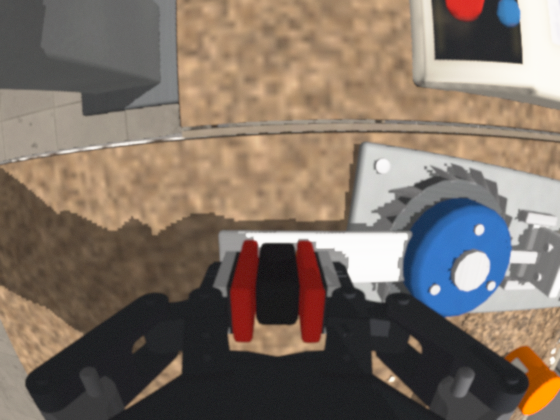

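The drum is 0.11 rad past its starting tooth and the hand still carries the spring (−0.64 N m plus 4 N), so the pawl is clear. I'll keep easing it back.

carry_out(moves=[[0.001,-0.052,0,0.032,-0.4],[0.005,-0.105,0,0.064,-0.4],[0.012,-0.157,0,0.095,-0.4],[0.021,-0.209,0,0.127,-0.4],[0.033,-0.26,0,0.159,-0.4],[0.047,-0.31,0,0.191,-0.4],[0.064,-0.36,0,0.223,-0.4],[0.083,-0.409,0,0.255,-0.4],[0.105,-0.457,0,0.286,-0.4],[0.105,-0.457,0,0.286,-0.4],[0.105,-0.457,0,0.286,-0.4]])

```text
clock: 7.65
eef_pos: [0.4379, -0.2699, 0.0727]
tool_rot: [0.97, -0.243, 0.001, -0.0]
ft_force: [0.8, 1.5, 7.7]
grip_width: 0.0344
```

Run:
```python
from h import *
o=bot.get_obs();print(o["eef_pos"],o["tool_rot"],o["ft_force"],o["ft_torque"],o["grip_width"])
im=imaging.camera("wrist")[:,:,::-1].copy();cv2.imwrite("pics/w7.png",im)
im=imaging.camera("side")[:,:,::-1].copy();cv2.imwrite("pics/s7c.png",cv2.resize(im[150:300,220:400],None,fx=4,fy=4,interpolation=cv2.INTER_CUBIC))
```

```text
[ 0.4378994  -0.26989668  0.07273612] [ 9.70126623e-01 -2.42596151e-01  1.19810845e-03 -8.52616484e-05] [0.80582855 1.45710275 7.72360819] [ 0.52618484  0.63492134 -0.58358535] 0.03437149755926137
```

View pics/w7.png

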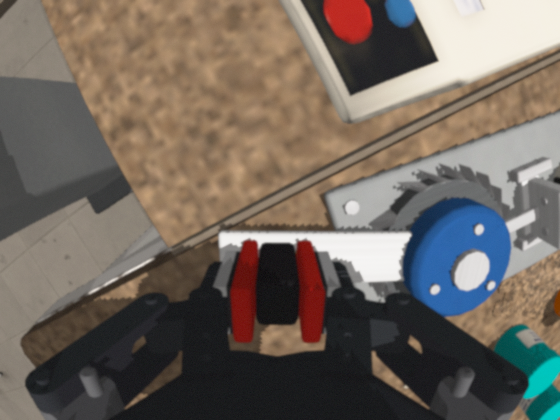

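View pics/s7c.png

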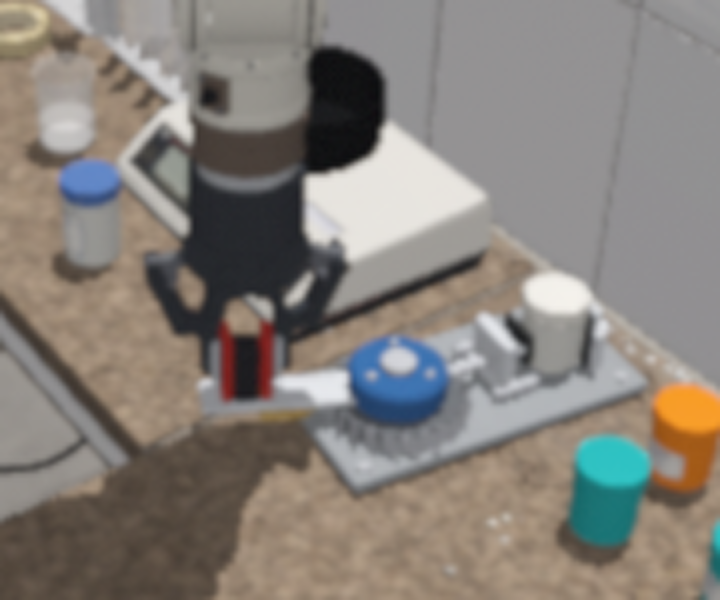

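carry_out(moves=[[0.001,-0.052,0,0.032,-0.4],[0.005,-0.105,0,0.064,-0.4],[0.012,-0.157,0,0.095,-0.4],[0.016,-0.183,0,0.111,-0.4],[0.016,-0.183,0,0.111,-0.4],[0.016,-0.183,0,0.111,-0.4]])

```text
clock: 8.35
eef_pos: [0.4483, -0.2548, 0.0728]
tool_rot: [0.945, -0.326, 0.002, -0.0]
ft_force: [3.4, 1.0, 5.8]
grip_width: 0.0345
```

Run:
```python
from h import *
o=bot.get_obs();print(o["eef_pos"],o["tool_rot"],o["ft_force"],o["ft_torque"],o["grip_width"])
```

```text
[ 0.44833256 -0.25484674  0.07275773] [ 9.45303884e-01 -3.26186644e-01  1.67876422e-03 -1.47627792e-04] [3.43976471 0.97949819 5.83067903] [ 0.53579997  0.60238687 -0.57268563] 0.034456780759164675
```

carry_out(moves=[[0.0,-0.031,0,0.019,-0.4],[0.002,-0.063,0,0.038,-0.4],[0.002,-0.063,0,0.038,-0.4],[0.002,-0.063,0,0.038,-0.4]])

```text
clock: 8.75
eef_pos: [0.4525, -0.2502, 0.0727]
tool_rot: [0.935, -0.354, 0.002, -0.0]
ft_force: [3.6, -1.0, 5.4]
grip_width: 0.0346
```

Run:
```python
from h import *
o=bot.get_obs();print(o["eef_pos"],o["tool_rot"],o["ft_force"],o["ft_torque"],o["grip_width"])
```

```text
[ 0.45247403 -0.25015161  0.07274908] [ 9.35123505e-01 -3.54317368e-01  1.79105718e-03 -1.60154954e-04] [ 3.58187823 -0.99781356  5.4404088 ] [ 0.4570321   0.51002883 -0.55841009] 0.03461842040801269
```

carry_out(moves=[[0.0,-0.031,0,0.019,-0.4],[0.001,-0.047,0,0.029,-0.4],[0.001,-0.047,0,0.029,-0.4],[0.001,-0.047,0,0.029,-0.4]])

```text
clock: 9.15
eef_pos: [0.4557, -0.2468, 0.0727]
tool_rot: [0.927, -0.375, 0.002, -0.0]
ft_force: [3.8, -0.5, 5.4]
grip_width: 0.0341
```

Run:
```python
from h import *
o=bot.get_obs();print(o["eef_pos"],o["tool_rot"],o["ft_force"],o["ft_torque"],o["grip_width"])
im=imaging.camera("wrist")[:,:,::-1].copy();cv2.imwrite("pics/w8.png",im)
im=imaging.camera("side")[:,:,::-1].copy();cv2.imwrite("pics/s8c.png",cv2.resize(im[150:300,220:400],None,fx=4,fy=4,interpolation=cv2.INTER_CUBIC))
```

```text
[ 0.45574612 -0.24678313  0.07271956] [ 9.26872554e-01 -3.75371237e-01  1.91564344e-03 -1.80857616e-04] [ 3.757576   -0.46886308  5.35645662] [ 0.52278355  0.40894943 -0.46441285] 0.034066422050040256
```

View pics/w8.png

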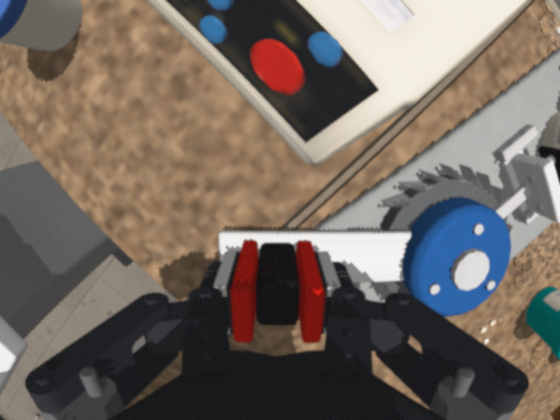

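View pics/s8c.png

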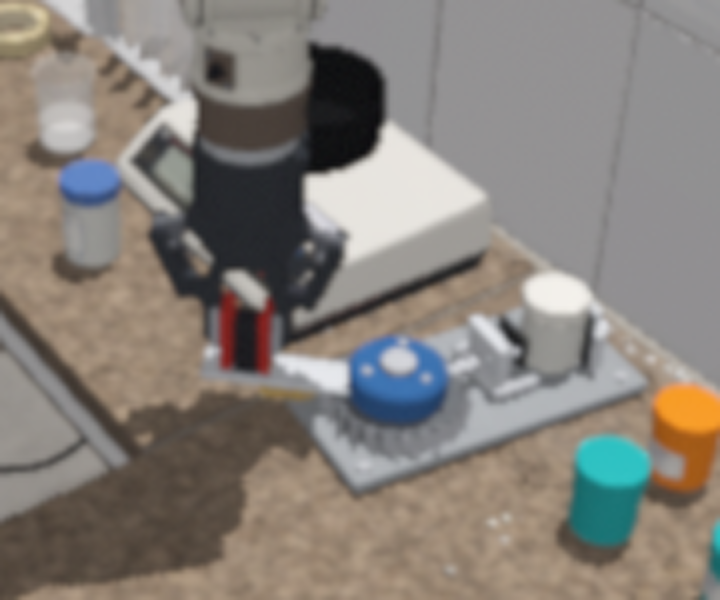

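carry_out(moves=[[0.0,-0.021,0,0.013,-0.4],[0.001,-0.042,0,0.025,-0.4],[0.001,-0.042,0,0.025,-0.4],[0.001,-0.042,0,0.025,-0.4]])

```text
clock: 9.65
eef_pos: [0.4588, -0.2439, 0.0728]
tool_rot: [0.919, -0.394, 0.002, -0.0]
ft_force: [5.0, -0.1, 5.6]
grip_width: 0.0346
```

Run:
```python
from h import *
o=bot.get_obs();print(o["eef_pos"],o["tool_rot"],o["ft_force"],o["ft_torque"],o["grip_width"])
im=imaging.camera("wrist")[:,:,::-1].copy();cv2.imwrite("pics/w9.png",im)
```

```text
[ 0.45880373 -0.24394397  0.07275099] [ 9.19304692e-01 -3.93541372e-01  2.01217868e-03 -1.52408646e-04] [ 5.00449512 -0.08257279  5.63372204] [ 0.50865742  0.40891712 -0.46511084] 0.03461612900475832
```

carry_out(moves=[[0.001,-0.042,0,0.025,-0.4],[0.003,-0.084,0,0.051,-0.4],[0.005,-0.105,0,0.064,-0.4],[0.005,-0.105,0,0.064,-0.4],[0.005,-0.105,0,0.064,-0.4]])

```text
clock: 10.2
eef_pos: [0.4669, -0.2373, 0.0727]
tool_rot: [0.898, -0.439, 0.002, -0.0]
ft_force: [4.1, -2.3, 5.4]
grip_width: 0.0338
```

Run:
```python
from h import *
o=bot.get_obs();print(o["eef_pos"],o["tool_rot"],o["ft_force"],o["ft_torque"],o["grip_width"])
im=imaging.camera("wrist")[:,:,::-1].copy();cv2.imwrite("pics/w10.png",im)
```

```text
[ 0.4668938  -0.23731162  0.07274767] [ 8.98410533e-01 -4.39150821e-01  2.24848726e-03 -1.20278743e-04] [ 4.12193809 -2.28631316  5.36810423] [ 0.3527595   0.32765572 -0.39043207] 0.03383482947124405
```

View pics/w10.png

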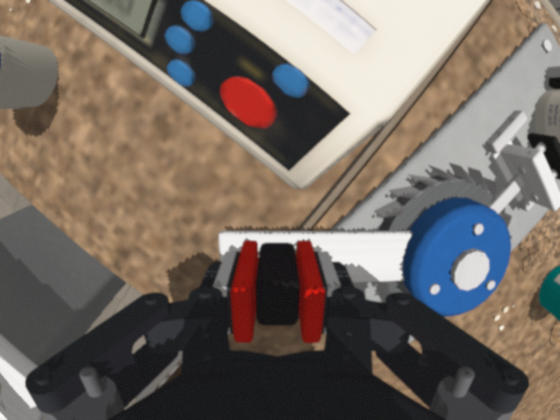

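carry_out(moves=[[0.0,-0.031,0,0.019,-0.4],[0.002,-0.063,0,0.038,-0.4],[0.003,-0.084,0,0.051,-0.4],[0.003,-0.084,0,0.051,-0.4],[0.003,-0.084,0,0.051,-0.4]])

```text
clock: 10.75
eef_pos: [0.4739, -0.2326, 0.0727]
tool_rot: [0.88, -0.475, 0.002, -0.0]
ft_force: [5.2, -2.5, 3.7]
grip_width: 0.0342
```

Run:
```python
from h import *
o=bot.get_obs();print(o["eef_pos"],o["tool_rot"],o["ft_force"],o["ft_torque"],o["grip_width"])
```

```text
[ 0.47385089 -0.23259113  0.0727462 ] [ 8.80079217e-01 -4.74820573e-01  2.44334520e-03 -1.59896728e-04] [ 5.17575035 -2.45385818  3.71100207] [ 0.2977431   0.27033009 -0.33416096] 0.034237854450540554
```

carry_out(moves=[[0.0,-0.021,0,0.013,-0.4],[0.001,-0.042,0,0.025,-0.4],[0.001,-0.042,0,0.025,-0.4],[0.001,-0.042,0,0.025,-0.4]])

```text
clock: 11.15
eef_pos: [0.4765, -0.231, 0.0727]
tool_rot: [0.871, -0.492, 0.002, 0.001]
ft_force: [2.1, -6.8, 5.3]
grip_width: 0.0344
```

Run:
```python
from h import *
o=bot.get_obs();print(o["eef_pos"],o["tool_rot"],o["ft_force"],o["ft_torque"],o["grip_width"])
im=imaging.camera("wrist")[:,:,::-1].copy();cv2.imwrite("pics/w11.png",im)
```

```text
[ 0.47653323 -0.2309769   0.07274136] [ 8.70871294e-01 -4.91506235e-01  2.02680564e-03  8.38266447e-04] [ 2.06814163 -6.7788342   5.33726188] [-0.0370297   0.58758093  0.34713559] 0.034439184479225615
```

View pics/w11.png

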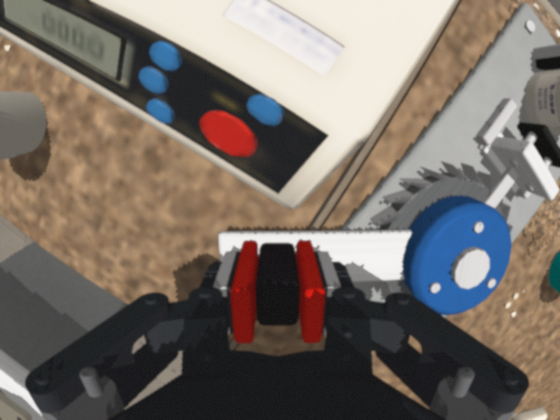

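The moment reversed from −0.33 to +0.35 N m after 1.097 rad of travel, so the drum is on its stop. I'll take off the preload, open slowly and lift.

carry_out(moves=[[0,0.012,0,-0.008,-0.4],[0,0.012,0,-0.008,-0.2],[0,0.012,0,-0.008,-0.1],[0,0.012,0,-0.008,0.0],[0,0.012,0,-0.008,0.15],[0,0.012,0,-0.008,0.3],[0,0.012,0,-0.008,0.5],[0,0.012,0,-0.008,0.7],[0,0.012,0,-0.008,0.7],[0,0.012,0,-0.008,0.7]])

```text
clock: 12.2
eef_pos: [0.4738, -0.2295, 0.0711]
tool_rot: [0.874, -0.486, -0.001, -0.0]
ft_force: [0.5, -0.0, -0.2]
grip_width: 0.0722
```

Run:
```python
from h import *
o=bot.get_obs();print(o["eef_pos"],o["tool_rot"],o["ft_force"],o["ft_torque"],o["grip_width"])
im=imaging.camera("wrist")[:,:,::-1].copy();cv2.imwrite("pics/w12.png",im)
```

```text
[ 0.47377151 -0.22947837  0.0710914 ] [ 8.73906402e-01 -4.86093848e-01 -6.08171044e-04 -3.52787889e-05] [ 0.45692624 -0.01269379 -0.23251235] [-0.00305526  0.03326052 -0.01513052] 0.07217877054259324
```

View pics/w12.png

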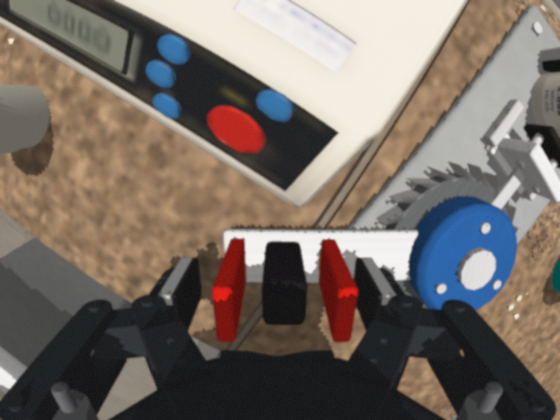

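The plates have sprung apart, now at (229,290) and (337,290), and neither finger touches them. I'll lift straight up.

carry_out(moves=[[0,0,-0.1,0,0.7],[0,0,-0.3,0,0.7],[0,0,-0.6,0,0.7],[0,0,-1,0,0.7],[0,0,-1,0,0.7],[0,0,-1,0,0.7]])

```text
clock: 12.85
eef_pos: [0.4752, -0.2303, 0.1732]
tool_rot: [0.874, -0.486, 0.002, -0.0]
ft_force: [-0.1, -0.4, 0.8]
grip_width: 0.0726
```

carry_out(moves=[[-0.3,0,-0.3,0,0.7],[-0.7,0,-0.6,0,0.7],[-1,0,-0.6,0,0.7],[-1,0,-0.6,0,0.7],[-1,0,-0.6,0,0.7]])

```text
clock: 13.35
eef_pos: [0.421, -0.1444, 0.2306]
tool_rot: [0.874, -0.486, -0.001, 0.0]
ft_force: [0.3, -0.1, 0.9]
grip_width: 0.0725
```

Run:
```python
from h import *
o=bot.get_obs();print(o["eef_pos"],o["ft_force"])
for n in("wrist","side","top"):
    im=imaging.camera(n)[:,:,::-1].copy();cv2.imwrite(f"pics/{n}9.png",im)
    m=imaging.camera_model(n)
    hsv=cv2.cvtColor(im,cv2.COLOR_BGR2HSV)
    mk=cv2.inRange(hsv,(0,0,190),(180,40,255))
    k,l,st,c=cv2.connectedComponentsWithStats(mk)
    for i in range(1,k):
        q=plane(m,*c[i],.069,n)
        if st[i,4]>100 and np.hypot(q[0]-.655,q[1]+.343)<.03: print(n,"lid",c[i],st[i],q)
    if n!="wrist":
        x0,y0=(300,145) if n=="top" else (220,150)
        cv2.imwrite(f"pics/{n}9c.png",cv2.resize(im[y0:y0+150,x0:x0+180],None,fx=4,fy=4,interpolation=cv2.INTER_CUBIC))
    else: tops(im,m,n,(0,100,560,420),150)
```

```text
[ 0.4209929  -0.14444767  0.23064974] [ 0.27315939 -0.13817389  0.89236296]
wrist lid [542.18172269 114.04411765] [529  89  27  48 952] [ 0.65733482 -0.33776834  0.069     ]
[365.9 124.8] [354 115  25  21 384] [ 0.5165 -0.17    0.088 ]
[370.  204.1] [365 190  11  29 239] [ 0.4635 -0.2114  0.088 ]
[417.7 205.4] [413 191   9  28 175] [ 0.4866 -0.2505  0.088 ]
side lid [359.43137255 223.22222222] [351 218  20  11 153] [ 0.65655167 -0.34243103  0.069     ]
top lid [344.7375  163.66875] [338 158  16  13 160] [ 0.65521742 -0.34382032  0.069     ]
```

View pics/top9c.png

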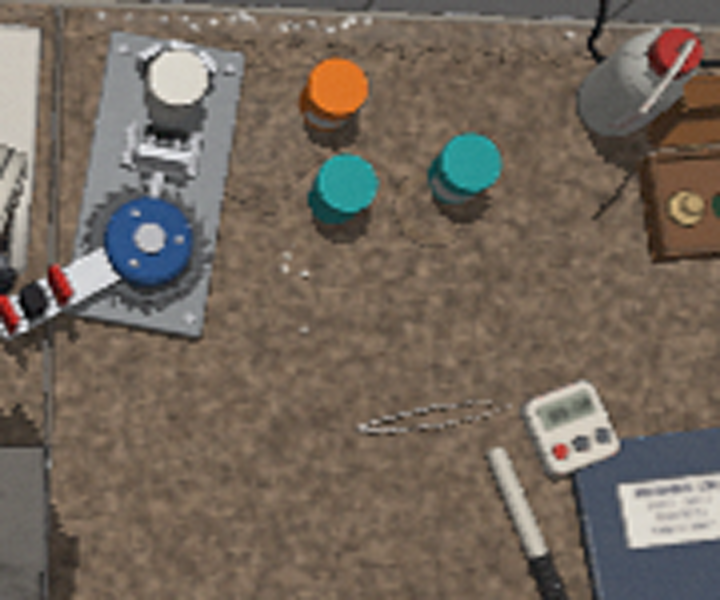

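View pics/side9c.png

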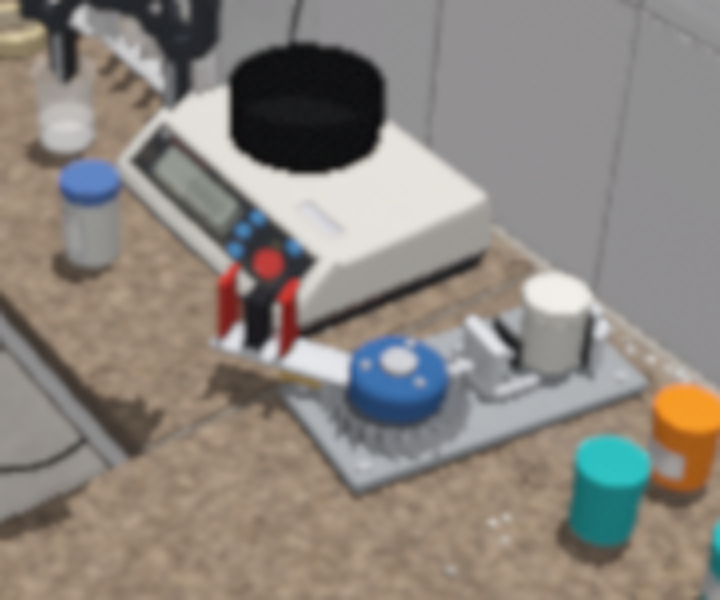

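View pics/wrist9.png

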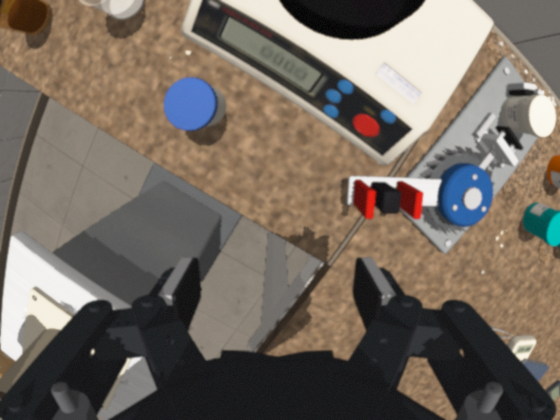

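The grip stands at −59.4°, which is 1.10 rad back from its start. The plates are 45 mm apart, centre to centre, so at rest. The jaw is clear of the jar, and the lid has not shifted (0.655, −0.344).

```bash
python3 -c "
from workcell import order
print(order.job_done())"
```

```text
the job is handed in; nothing more can be done
None
```

The drum is let down to its stop, the grip is released and the jaw is off the jar, which still stands upright in the cradle. The job is handed in; the interface reports no verdict.

**What I did:** I squeezed the red grip home and wound on about 0.14 rad. I then eased the drum back in steps at about 0.5 rad/s, released it slowly and lifted the arm clear. By my estimate the drum started held near 1.10 rad.

**Pawl clear:** I did not see the pawl come out. I inferred it from the hand still carrying the spring load 0.11 rad past the starting tooth.

**Drum at stop:** The moment on the hand reversed after 1.097 rad of travel. After release the plates lay 1.105 rad from where they started, so the drum stayed at the stop.

**Grip released:** The plates measured about 45 mm between centres, against 46 mm at rest.

**Jaw and jar:** The jaw is visibly off the jar. The lid is within about 2 mm of where it was in the top and side views. The wrist camera put it about 6 mm off in y, but it saw the lid only at the edge of its picture.

**Bystanders:** The arm touched nothing but the grip. I did not measure the blue jar, bottle or beaker again; the blue jar and beaker look unmoved in the side views.

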